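# Return three strayed optical parts to the trays of their own kind

## Robot

A 6-joint arm with a two-finger parallel gripper is mounted at the origin on the work surface. World frame = base frame: x ahead of the robot, y to its left, z up, the work surface at z = 0. Lengths are in m, angles in rad, forces in N, time in s.
With the tool pointing down it reaches from about 0.3 to 0.875 m from the base axis. Payload 4.2 kg.
Tool frame: the origin (TCP) lies at the very end of the fingers, on their centre line; the grasp point (between the pads) lies 19 mm behind it (ctrl.grip_depth is the distance from the TCP to the grasp point, in m); z points along the fingers, y is the line along which they close (so a half turn about z gives the same grasp; the last joint's range is limited). The gripper opens to 85 mm and grips with 20 to 120 N. Pads are 22 mm wide; open, the fingers measure 114 mm over their backs; the gripper's body (76 mm by 85 mm) begins 54 mm behind the grasp point. The pads swing forward as they close: fully open they stand 13 mm farther back than shut.
Start: joints at [1.167, 0.32, 1.565, -0, 1.257, -0.02], TCP at [0.215, 0.533, 0.231] pointing down, gripper open.
Joint ranges: [-3.11, 3.11], [-0.84, 2.01], [0.21, 2.61], [-1.34, 4.49], [0.05, 2.63], [-2.56, 2.56]. Speed limits (rad/s): [2.57, 2.57, 3.14, 3.14, 3.14, 3.14].

## Interface

Orientations are given as a unit quaternion [w, x, y, z].
In Python, from station import ctrl gives the robot as it stands.
- The arm moves only by the tool play_rows, never from a script. Its argument "deltas" is a list of rows, each a list of 7 numbers: the shift along the world's x, y, z in cm, then the turn, a rotation vector about the world's x, y, z in rad, then the opening in per cent of the stroke, from 0 (shut) to 100 (fully open). In form: [[dx, dy, dz, ax, ay, az, grip], ...]. A call has 1 to 10 rows; each row is the pose to reach, as a shift and turn from the pose commanded when the call began; what a row does not reach only later rows make up. A row lasts 1/8 s, in which the tool goes at most 62.5 mm and 10.7 degrees, less where a joint would pass 70% of its speed; a pose out of reach is approached as far as the arm can. A call with a gripper value outside its range is refused whole. The fingers move at their own pace and stop on an object; the grip force is fixed at half the most. Time passes only in rows, so rows that repeat a pose let the fingers close. It gives the time, the measured TCP pose, the force, the opening and the grip force at its end, in the units of the state.
- ctrl.get_obs(): the state, without advancing time (a new reading comes with each control period).
- ctrl.camera(name): name is "side" or "top" or "wrist"; returns a dict with "frame" (420x560x3 uint8, red, green, blue), "fx", "fy", "cx", "cy" (pixels), "R" (3x3) and "t" (3): a world point X has camera coordinates R X + t. Camera axes: x right, y down, z forward; pixel columns grow to the right and rows downward; lengths in m; the calibration is good to about 2 mm. A picture is of the moment at which its call begins. There is no depth.
- ctrl.job_done(): hands the job in; it is judged then, once.
The state is a dict: "time_s": time; "joint_positions": joint angles; "joint_velocities": joint speeds; "tau": joint torques, N m; "tcp_pos": TCP position; "eef_rot": TCP orientation; "force": force on the tool from outside, world axes, zero at the start; "moment": the same for the moment, N m; "opening": opening from 0.0 (shut) to 1.0 (fully open); "gripper_force": force on a finger pad.
Only numpy, scipy, OpenCV 4.12 (cv2) and the standard library are available. Lean on these libraries where they do the work, as an engineer would, in place of code of your own. Each camera call takes 0.05 s, during which the arm holds its last target. There are 200 camera calls.

## Task

Each of the three blue foam trays is for one kind of part - eyepieces, hand lenses or ophthalmoscope heads - and shows two of its kind, but its third pocket holds a stray of another kind. Get every stray into the third pocket of the tray of its own kind, seated upright on the pocket floor (the lens flat); the bare near half of the grey bench mat is free for parking a part on the way. Set the parts down rather than dropping them, do not knock any over, and leave the screwdriver and the small carton on the mat where they lie.

Things in the scene. Friction and masses are not known exactly. Their poses are not given: they have to be found in the camera images.
- eyepiece_center (a point): the stray microscope eyepiece, loose, 50 mm tall, upright: aluminium tube 30 mm across (lowest 18 mm), black collar 40 mm across (next 18 mm, grip here), then a rubber eyecup narrowing to 34 mm, glass eye lens on top. Point: its centre, 25 mm above its underside; z up. About 90 g. Starts in the lens tray's third pocket; belongs in the eyepiece tray's
- handlens_center (a point): the stray hand lens (ophthalmic condensing lens), loose: black knurled ring 46 mm across and 24 mm high round a glass lens, lying flat. Point: its centre, 12 mm above its underside; z up. Grip across the diameter; in a pocket its upper 18 mm stand above the foam. About 60 g. Starts in the head tray's third pocket; belongs in the lens tray's
- scopehead_center (a point): the stray ophthalmoscope head, loose, 54 mm tall, upright on a round steel collar 30 mm across, 14 mm high; above it a black block 30 mm (x) by 26 mm (y: grip these flat sides), round rubber brow rest on its -x face, steel aperture on its +x face. Point: its centre, 27 mm above its underside; z up. About 100 g. Starts in the eyepiece tray's third pocket; belongs in the head tray's
- eyepiece_tray_pocket (a point): centre of the floor of the third pocket of the eyepiece tray, at the tray's -x end (towards the robot). Trays are fixed, blue rim with light grey foam, 216 (x) by 90 (y) by 11 mm high; three round pockets 68 mm apart along x, each 62 mm across, 6 mm deep, floor 5 mm above the table. Axes: the tray's, z up. Its other two pockets hold fixed eyepieces, tops 55 mm above the table
- lens_tray_pocket (a point): centre of the floor of the third pocket of the lens tray (a tray as the eyepiece tray's): here the middle one of the row. Axes: the tray's, z up. The two end pockets hold two fixed hand lenses like the stray, tops 29 mm above the table
- head_tray_pocket (a point): centre of the floor of the third pocket of the head tray (a tray as the eyepiece tray's): here the one at the tray's +x end (away from the robot). Axes: the tray's, z up. The other two pockets hold two fixed ophthalmoscope heads like the stray, tops 60 mm above the table
- mat_free (a point): middle of the bare near half (-x) of the fixed dark grey rubber bench mat (210 mm along x, 120 mm along y, 3 mm thick), on its surface; axes: the mat's, z up. Bare for 55 mm either way in y and x: a free spot for parking
- driver_center (a point): the small black-handled screwdriver, loose, 115 mm long, 14 mm thick, lying across the far end of the mat (to be left alone). Point: near its middle; its x axis points to the blade
- bulb_box_center (a point): the small white carton with a lilac band, loose, 26 by 40 by 26 mm, on the far half of the mat (to be left alone). Point: its centre
Mind the look-alikes: they are no part of the job. What is shaped like the part that bears handlens_center but orange or yellow is not meant.

How it is judged:
By the outcome, as a careful person would: the job done as asked, in the order asked, and still so for the second after the job is handed in, with the robot touching nothing.
It also fails if it takes over 128 s, if anything falls off the work surface, if the arm or the gripper's body presses on something with over 40 N, if the wrist force passes 120 N, or if a joint passes its speed limit or range.

## Working session

There is one attempt and no reset: what is moved stays moved. The work goes in short steps, Python scripts to look and compute and a tool call to move; the robot and the scene stay as the last step left them, time stands still between calls to the robot, and variables do not carry over. Pictures are saved under pics/ and viewed, at most 14 in all, crops included, and the job is handed in when it is done.

Besides the shell and the picture viewer there is one more tool, called after "Emit:" as name(argument=value, ...) on one line, values as JSON. play_rows: Moves the arm, as the interface text tells. Its arguments: {"type":"object","properties":{"deltas":{"type":"array"}},"required":["deltas"]}

```bash
mkdir -p pics; cat > h.py <<'E'
from station import ctrl
import cv2, numpy as np
def snap(n,f):
    c=ctrl.camera(n); cv2.imwrite('pics/'+f,c['frame'][:,:,::-1]); 
    np.savez('pics/'+f[:-4]+'.npz',**c); return c
def ray(c,u,v,z):
    R=np.array(c['R']);t=np.array(c['t']);o=-R.T@t
    d=R.T@np.array([(u-c['cx'])/c['fx'],(v-c['cy'])/c['fy'],1]); return o+d*(z-o[2])/d[2]
def proj(c,X):
    p=np.array(c['R'])@np.array(X)+np.array(c['t']); return np.array([c['fx']*p[0]/p[2]+c['cx'],c['fy']*p[1]/p[2]+c['cy']])
E
python3 - <<'E'
from h import *
a=snap('top','top1.png');b=snap('side','side1.png')
for c in(a,b): print(-np.array(c['R']).T@np.array(c['t']),np.round(c['R'],2).tolist(),c['fx'])
o=ctrl.get_obs();print(o['time_s'],o['tcp_pos'],o['eef_rot'])
E
```

```text
[0.42826307 0.02703314 0.96076942] [[0.02, -1.0, -0.01], [-0.99, -0.02, -0.16], [0.16, 0.01, -0.99]] 513.7110841201431
[ 0.30111534 -0.3651667   0.63948733] [[0.85, -0.52, 0.01], [-0.4, -0.66, -0.64], [0.34, 0.54, -0.77]] 425.8423304656855
0.1 [0.21513177 0.53276628 0.23055941] [-1.69449932e-04  1.90719357e-01  9.81644279e-01 -7.79771875e-04]
```

View pics/top1.png

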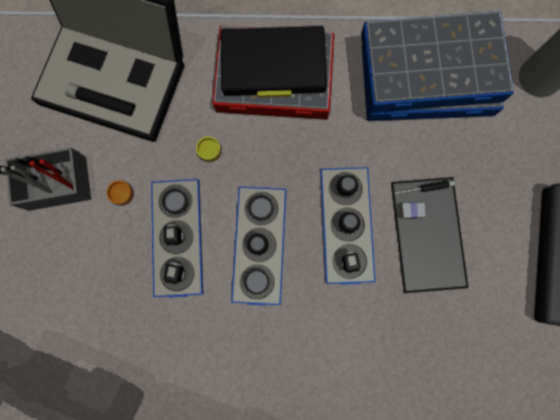

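View pics/side1.png

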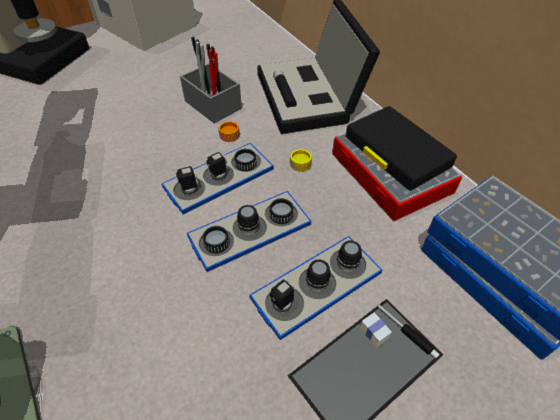

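The top view shows the trays, left to right: head (175,238), lens (259,245) and eyepiece (347,225), with the mat at (430,235). The strays are the lens at (175,201), the eyepiece at (259,244) and the head at (349,262). Next I'll measure the tray rims.

```bash
python3 - <<'E'
from h import *
for f in('top1','side1'):
    c=np.load(f'pics/{f}.npz'); im=c['frame']; hsv=cv2.cvtColor(im,cv2.COLOR_RGB2HSV)
    m=cv2.inRange(hsv,(105,110,60),(125,255,255)); m=cv2.morphologyEx(m,cv2.MORPH_CLOSE,np.ones((3,3)))
    for k in cv2.findContours(m,cv2.RETR_EXTERNAL,cv2.CHAIN_APPROX_NONE)[0]:
        if len(k)<120: continue
        P=np.array([ray(c,*p,0.011)[:2] for p in cv2.convexHull(k)[:,0].astype(float)],np.float32)
        (x,y),(w,h),a=cv2.minAreaRect(P)
        if w<h: w,h,a=h,w,a-90
        if w>.3: continue
        a=(a+90)%180-90; e=np.array([np.cos(np.radians(a)),np.sin(np.radians(a))])
        print(f,'tray',np.round([x,y,w,h,a],4),[np.round(np.array([x,y])+s*.068*e,4).tolist() for s in(-1,0,1)])
c=np.load('pics/top1.npz');s=np.load('pics/side1.npz')
print('mat corners',[np.round(ray(c,*p,0.003)[:2],3).tolist() for p in((391,180),(456,178),(466,288),(403,291))])
I=[cv2.resize(c['frame'][160:300,150:380],None,fx=3.4,fy=3.4,interpolation=cv2.INTER_CUBIC)]
cv2.imwrite('pics/crop1.png',I[0][:,:,::-1])
E
```

```text
top1 tray [5.2600e-01 1.9100e-01 2.1320e-01 3.8000e-03 4.2457e+00] [[0.4582, 0.186], [0.526, 0.191], [0.5938, 0.196]]
top1 tray [ 0.5493 -0.0393  0.2138  0.0035  2.9794] [[0.4814, -0.0428], [0.5493, -0.0393], [0.6172, -0.0358]]
top1 tray [ 7.74800e-01 -2.55900e-01  2.50800e-01  1.46000e-02 -8.65094e+01] [[0.7706, -0.188], [0.7748, -0.2559], [0.7789, -0.3238]]
side1 tray [ 0.5488 -0.0845  0.2185  0.0928  3.2106] [[0.4809, -0.0884], [0.5488, -0.0845], [0.6167, -0.0807]]
side1 tray [  0.8007  -0.2256   0.2871   0.0937 -86.5312] [[0.7966, -0.1577], [0.8007, -0.2256], [0.8048, -0.2935]]
side1 tray [ 0.5085  0.0771  0.2181  0.0956 -1.8188] [[0.4405, 0.0792], [0.5085, 0.0771], [0.5765, 0.0749]]
side1 tray [0.5195 0.2302 0.2178 0.0969 4.3985] [[0.4517, 0.225], [0.5195, 0.2302], [0.5873, 0.2354]]
mat corners [[0.639, -0.167], [0.645, -0.291], [0.439, -0.302], [0.431, -0.187]]
```

View pics/crop1.png

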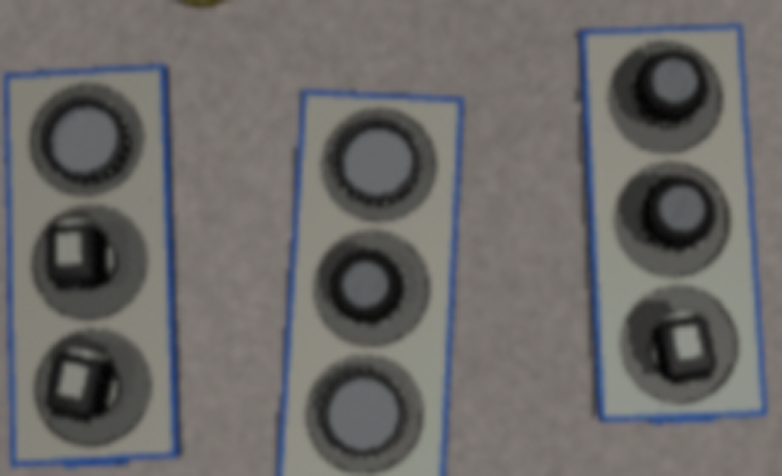

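```bash
python3 - <<'E'
from h import *
c=np.load('pics/top1.npz'); im=c['frame']; hsv=cv2.cvtColor(im,cv2.COLOR_RGB2HSV)
m=cv2.inRange(hsv,(100,70,40),(130,255,255)); m[:160]=0;m[305:]=0; m[:,:140]=0;m[:,380:]=0
for i,(a,b) in enumerate(((145,210),(225,292),(315,378))):
    ys,xs=np.nonzero(m[:,a:b]); 
    P=np.array([ray(c,x+a,y,0.011)[:2] for x,y in zip(xs,ys)],np.float32)
    (x,y),(w,h),an=cv2.minAreaRect(P)
    if w<h: w,h,an=h,w,an-90
    an=(an+90)%180-90;e=np.array([np.cos(np.radians(an)),np.sin(np.radians(an))])
    print('tray',i,np.round([x,y,w,h,an],4),[np.round(np.array([x,y])+s*.068*e,4).tolist() for s in(-1,0,1)])
    print(np.round(cv2.boxPoints(cv2.minAreaRect(P)),3).tolist())
# glass tops / part tops by eye from crop
for n,u,v,z in (('lens',86,140,.027),('eyep',367,286,.055),('head',688,340,.059),('fixlens',378,162,.027),('fixlens2',363,412,.027)):
    print(n,np.round(ray(c,150+u/3.4,160+v/3.4,z),4))
E
```

```text
tray 0 [0.5212 0.2345 0.2186 0.0911 4.5419] [[0.4534, 0.2291], [0.5212, 0.2345], [0.589, 0.2399]]
[[0.4090000092983246, 0.2709999978542328], [0.41600000858306885, 0.18000000715255737], [0.6340000033378601, 0.1979999989271164], [0.6269999742507935, 0.289000004529953]]
tray 1 [ 0.5104  0.0801  0.2182  0.0909 -1.6571] [[0.4424, 0.0821], [0.5104, 0.0801], [0.5784, 0.0782]]
[[0.4000000059604645, 0.03799999877810478], [0.6179999709129333, 0.03200000151991844], [0.6209999918937683, 0.12200000137090683], [0.40299999713897705, 0.1289999932050705]]
tray 2 [ 0.5511 -0.0828  0.2188  0.0915  3.3283] [[0.4832, -0.0867], [0.5511, -0.0828], [0.619, -0.0788]]
[[0.4390000104904175, -0.0430000014603138], [0.4449999928474426, -0.13500000536441803], [0.6629999876022339, -0.12200000137090683], [0.6579999923706055, -0.03099999949336052]]
lens [0.5861 0.2359 0.027 ]
eyep [0.5074 0.0792 0.055 ]
head [ 0.4826 -0.0868  0.059 ]
fixlens [0.5772 0.0768 0.027 ]
fixlens2 [0.443 0.081 0.027]
```

Emit:
play_rows(deltas=[[2, -3, 0, 0, 0, 0.03, 100], [5, -8, 0, 0, 0, 0.07, 100], [9, -13.5, 0, 0, 0, 0.12, 100], [13, -19.5, 0, 0, 0, 0.17, 100], [16.5, -25.5, -0.5, 0, 0, 0.22, 100], [20.5, -31.5, -1, 0, 0, 0.27, 100], [24, -37, -2, 0, 0, 0.31, 100], [27, -41.5, -3, 0, 0, 0.354, 100], [29.2, -45.4, -3, 0, 0, 0.354, 100], [29.2, -45.4, -3, 0, 0, 0.354, 100]])

```text
time_s: 1.35
tcp_pos: [0.5084, 0.0761, 0.2005]
eef_rot: [-0.001, 0.017, 1.0, -0.0]
force: [-0.6, 0.5, 0.3]
opening: 0.998
gripper_force: 0.0
```

```bash
python3 - <<'E'
from h import *
c=snap('wrist','w1.png');o=ctrl.get_obs();print(o['time_s'],o['tcp_pos'],o['eef_rot'],o['joint_positions'])
print(-np.array(c['R']).T@np.array(c['t']),np.round(c['R'],2).tolist(),c['fx'])
for X in ((.5104,.0801,.005),(.5104,.0801,.055)):print(proj(c,X))
E
```

```text
1.4 [0.50815294 0.07687006 0.20059948] [-4.89447706e-04  1.67584425e-02  9.99859412e-01 -2.65929625e-04] [ 1.27995446e-01  2.47180091e-01  1.74947632e+00 -4.22659333e-04
  1.14598165e+00 -1.40910802e+00]
[0.42904201 0.07874618 0.34213449] [[0.03, 1.0, -0.0], [0.95, -0.03, 0.31], [0.31, -0.01, -0.95]] 344.603603177591
[290.6712601  179.92035549]
[291.32295122 193.50663423]
```

View pics/w1.png

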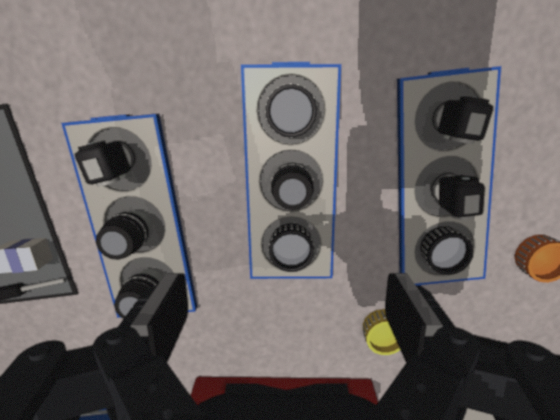

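The eyepiece glass is at (291,190). That agrees with the top-view estimate of (0.5075, 0.0795), so I'll descend and grip.

Emit:
play_rows(deltas=[[0, 0.1, -3, 0, 0, 0, 100], [0, 0.1, -7, 0, 0, 0, 100], [0, 0.1, -11, 0, 0, 0, 100], [0, 0.1, -14, 0, 0, 0, 100], [0, 0.1, -16.5, 0, 0, 0, 100], [0, 0.1, -18, 0, 0, 0, 100], [0, 0.1, -18.8, 0, 0, 0, 100], [0, 0.1, -18.8, 0, 0, 0, 100], [0, 0.1, -18.8, 0, 0, 0, 60], [0, 0.1, -18.8, 0, 0, 0, 55]])

```text
time_s: 2.65
tcp_pos: [0.5078, 0.0802, 0.014]
eef_rot: [0.001, 0.015, 1.0, 0.0]
force: [0.0, -0.4, 0.4]
opening: 0.603
gripper_force: 0.0
```

Emit:
play_rows(deltas=[[0, 0, 0, 0, 0, 0, 45], [0, 0, 0, 0, 0, 0, 35], [0, 0, 0, 0, 0, 0, 35], [0, 0, 0, 0, 0, 0, 30], [0, 0, 0, 0, 0, 0, 30], [0, 0, 0, 0, 0, 0, 30]])

```text
time_s: 3.4
tcp_pos: [0.5077, 0.0802, 0.0142]
eef_rot: [0.001, 0.015, 1.0, 0.0]
force: [-0.6, 0.3, 5.6]
opening: 0.448
gripper_force: 59.5
```

Emit:
play_rows(deltas=[[0, 0, 1, 0, 0, 0, 30], [0, 0, 3.5, 0, 0, 0, 30], [0, 0, 7, 0, 0, 0, 30], [0, 0, 10, 0, 0, 0, 30], [-0.3, -3, 11.5, 0, 0, 0, 30], [-0.6, -7, 11.5, 0, 0, 0, 30], [-0.9, -12, 11.5, 0, 0, 0, 30], [-1.2, -17, 11.5, 0, 0, 0, 30], [-1.6, -22, 11.5, 0, 0, 0, 30], [-1.9, -26.5, 11.5, 0, 0, 0, 30]])

```text
time_s: 4.65
tcp_pos: [0.4878, -0.1866, 0.1288]
eef_rot: [0.0, 0.015, 1.0, -0.0]
force: [1.3, -0.0, -0.7]
opening: 0.45
gripper_force: 60.4
```

Emit:
play_rows(deltas=[[-0.1, -3, 0, 0, 0, 0, 30], [-0.25, -4.7, 0, 0, 0, 0, 30], [-0.25, -5.5, -1, 0, 0, 0, 30], [-0.25, -5.5, -4, 0, 0, 0, 30], [-0.25, -5.5, -7, 0, 0, 0, 30], [-0.25, -5.5, -9.5, 0, 0, 0, 30], [-0.25, -5.5, -10.7, 0, 0, 0, 30], [-0.25, -5.5, -11.2, 0, 0, 0, 30], [-0.25, -5.5, -11.4, 0, 0, 0, 30], [-0.25, -5.5, -11.4, 0, 0, 0, 30]])

```text
time_s: 5.9
tcp_pos: [0.4863, -0.24, 0.015]
eef_rot: [0.001, 0.015, 1.0, -0.0]
force: [0.2, -0.3, -0.6]
opening: 0.453
gripper_force: 60.4
```

Emit:
play_rows(deltas=[[0, 0, -0.1, 0, 0, 0, 30], [0, 0, -0.2, 0, 0, 0, 30], [0, 0, -0.25, 0, 0, 0, 30], [0, 0, -0.25, 0, 0, 0, 30]])

```text
time_s: 6.4
tcp_pos: [0.4859, -0.2399, 0.0122]
eef_rot: [0.0, 0.015, 1.0, -0.0]
force: [-0.6, 0.8, 3.6]
opening: 0.444
gripper_force: 60.6
```

```bash
python3 - <<'E'
from h import *
c=snap('side','s2.png')
im=cv2.resize(c['frame'][230:420,230:470],None,fx=3.1,fy=3.1,interpolation=cv2.INTER_CUBIC);cv2.imwrite('pics/s2c.png',im[:,:,::-1])
E
```

```text
(no output)
```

View pics/s2c.png

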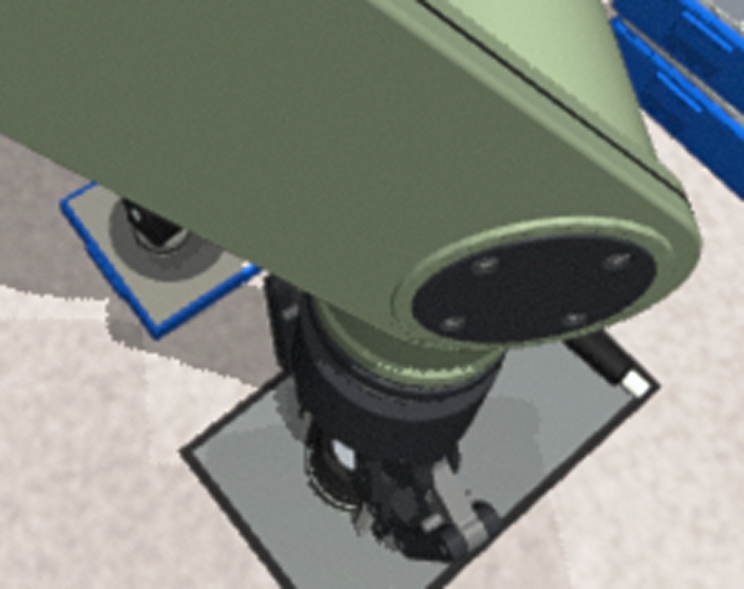

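The parked eyepiece is on the mat with the contact force at about 3.6 N, so I'll release it and rise.

Emit:
play_rows(deltas=[[0, 0, 0, 0, 0, 0, 50], [0, 0, 0, 0, 0, 0, 70], [0, 0, 0, 0, 0, 0, 85], [0, 0, 0, 0, 0, 0, 90], [0, 0, 2, 0, 0, 0, 90], [0, 0, 5, 0, 0, 0, 90], [0, 0, 9, 0, 0, 0, 90], [0, 0, 13, 0, 0, 0, 90], [1, 5, 17, 0, 0, 0, 90], [2, 10, 19, 0, 0, 0, 90]])

```text
time_s: 7.7
tcp_pos: [0.5067, -0.1394, 0.2041]
eef_rot: [0.002, 0.016, 1.0, -0.0]
force: [0.3, 0.5, -0.4]
opening: 0.9
gripper_force: 0.0
```

Emit:
play_rows(deltas=[[1, 5, 0, 0, 0, 0.01, 90], [2, 10, 0, 0, 0, 0.02, 90], [3, 15, 0, 0, 0, 0.04, 90], [4, 20, 0, 0, 0, 0.06, 90], [5, 25, 0, 0, 0, 0.08, 90], [6, 29.5, 0, 0, 0, 0.1, 90], [7, 33.5, 0, 0, 0, 0.11, 90], [8, 36.5, 0, 0, 0, 0.11, 90], [8.1, 37.8, 0, 0, 0, 0.11, 90], [8.1, 37.8, 0, 0, 0, 0.11, 90]])

```text
time_s: 8.95
tcp_pos: [0.5864, 0.2382, 0.2015]
eef_rot: [-0.0, -0.041, 0.999, -0.0]
force: [-0.4, 0.2, -0.2]
opening: 0.906
gripper_force: 0.0
```

```bash
python3 - <<'E'
from h import *
c=snap('wrist','w3.png');o=ctrl.get_obs();print(o['time_s'],o['tcp_pos'],o['eef_rot'],o['joint_positions'])
for X in ((.589,.2399,.011),(.586,.236,.029)):print(proj(c,X))
d=snap('top','t3.png')
E
```

```text
9.0 [0.58636489 0.23747185 0.20164661] [-4.02106969e-04 -4.01436130e-02  9.99193756e-01 -4.08999524e-04] [ 3.66881384e-01  4.29266799e-01  1.47022028e+00 -5.45647426e-04
  1.24312983e+00 -1.28404789e+00]
[288.17617127 182.02566321]
[284.38384835 183.21647001]
```

View pics/w3.png

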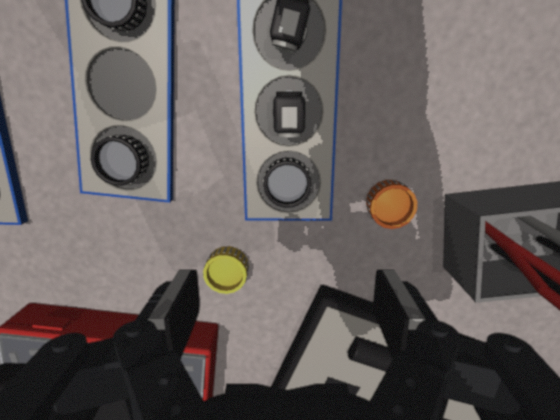

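View pics/t3.png

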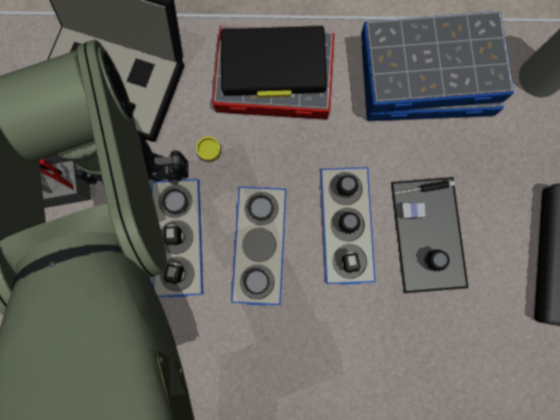

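The wrist view shows the stray lens at (288,183), centred in its pocket. In the top view the parked eyepiece stands upright at (437,260) and the lens tray's middle pocket at (259,244) is empty.

```bash
python3 - <<'E'
from h import *
c=np.load('pics/w3.npz');d=np.load('pics/t3.npz')
def blob(c,box,lo,hi,z,n):
    x0,y0,x1,y1=box; g=cv2.cvtColor(c['frame'],cv2.COLOR_RGB2GRAY)[y0:y1,x0:x1]
    m=cv2.inRange(g,lo,hi); k=max(cv2.findContours(m,cv2.RETR_EXTERNAL,cv2.CHAIN_APPROX_NONE)[0],key=cv2.contourArea)
    e=cv2.fitEllipse(cv2.convexHull(k)); u,v=e[0][0]+x0,e[0][1]+y0
    print(n,np.round([u,v],1),np.round(e[1],1),np.round(ray(c,u,v,z),4))
blob(c,(252,150,322,215),0,60,.020,'lens ring')
blob(c,(272,165,305,202),90,255,.027,'glass')
blob(d,(240,224,278,264),0,85,.008,'lens pocket top')
blob(c,(82,40,165,125),0,105,.008,'lens pocket wrist')
blob(d,(420,243,455,275),0,50,.035,'eyepiece')
print(ctrl.get_obs()['tcp_pos'], [int(cv2.cvtColor(c['frame'],cv2.COLOR_RGB2GRAY)[v,u]) for u,v in((288,183),(288,205),(250,200),(120,85),(82,120))])
E
```

```text
lens ring [287.4 182.4] [48.8 49.9] [0.5872 0.239  0.02  ]
glass [287.1 182.5] [35.6 37.5] [0.5856 0.2385 0.027 ]Traceback (most recent call last):
  File "<stdin>", line 10, in <module>
  File "<stdin>", line 6, in blob
cv2.error: OpenCV(4.12.0) /io/opencv/modules/imgproc/src/shapedescr.cpp:361: error: (-201:Incorrect size of input array) There should be at least 5 points to fit the ellipse in function 'fitEllipseNoDirect'
```

Emit:
play_rows(deltas=[[0, 0.1, -4, 0, 0, 0, 90], [0, 0.1, -8, 0, 0, 0, 90], [0, 0.1, -12, 0, 0, 0, 90], [0, 0.1, -15, 0, 0, 0, 90], [0, 0.1, -17.3, 0, 0, 0, 90], [0, 0.1, -18.5, 0, 0, 0, 90], [0, 0.1, -19, 0, 0, 0, 90], [0, 0.1, -19, 0, 0, 0, 75], [0, 0.1, -19, 0, 0, 0, 66], [0, 0.1, -19, 0, 0, 0, 60]])

```text
time_s: 10.3
tcp_pos: [0.5872, 0.2394, 0.0126]
eef_rot: [0.001, -0.04, 0.999, 0.0]
force: [0.2, -0.1, -0.3]
opening: 0.6
gripper_force: 0.0
```

Emit:
play_rows(deltas=[[0, 0, 0, 0, 0, 0, 50], [0, 0, 0, 0, 0, 0, 40], [0, 0, 0, 0, 0, 0, 40], [0, 0, 0, 0, 0, 0, 40], [0, 0, 0, 0, 0, 0, 40]])

```text
time_s: 10.92
tcp_pos: [0.5873, 0.2394, 0.013]
eef_rot: [0.001, -0.04, 0.999, 0.0]
force: [-1.3, -0.9, 5.0]
opening: 0.52
gripper_force: 61.5
```

Emit:
play_rows(deltas=[[0, 0, 1, 0, 0, 0, 40], [0, 0, 4, 0, 0, 0, 40], [0, 0, 8, 0, 0, 0, 40], [-1, -2, 12, 0, 0, -0.02, 40], [-2.5, -5, 14, 0, 0, -0.04, 40], [-4.5, -9, 14, 0, 0, -0.07, 40], [-6, -13, 14, 0, 0, -0.1, 40], [-7.6, -15.9, 14, 0, 0, -0.11, 40], [-7.6, -15.9, 14, 0, 0, -0.11, 40], [-7.6, -15.9, 14, 0, 0, -0.11, 40]])

```text
time_s: 12.18
tcp_pos: [0.5113, 0.0805, 0.1522]
eef_rot: [0.001, 0.015, 1.0, 0.0]
force: [1.6, 0.2, -0.9]
opening: 0.521
gripper_force: 61.3
```

```bash
python3 - <<'E'
from h import *
c=snap('wrist','w4.png');o=ctrl.get_obs();print(o['time_s'],o['tcp_pos'],o['eef_rot'],o['opening'])
for X in ((.5104,.0801,.005),(.4424,.0821,.029),(.5784,.0782,.029)):print(proj(c,X))
E
```

```text
12.225 [0.51140678 0.08080406 0.15208735] [4.60937137e-04 1.46841923e-02 9.99892037e-01 2.75669849e-04] 0.5193914474502808
[285.91756468 189.51107432]
[285.87453006 109.15981688]
[286.04201981 272.98425472]
```

View pics/w4.png

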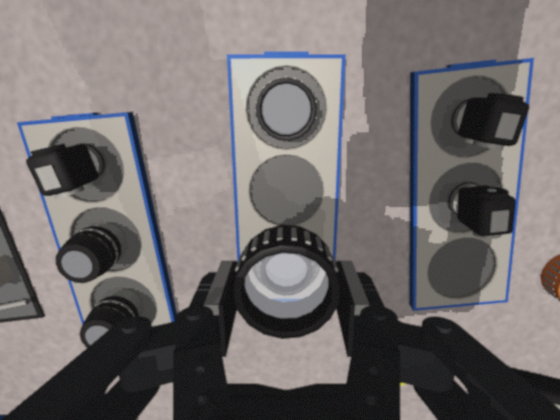

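The pocket is at (286,189), as predicted, and the lens is held level. I'll lower it in.

Emit:
play_rows(deltas=[[0, 0, -3.5, 0, 0, 0, 40], [0, 0, -7, 0, 0, 0, 40], [0, 0, -10, 0, 0, 0, 40], [0, 0, -12, 0, 0, 0, 40], [0, 0, -13, 0, 0, 0, 40], [0, 0, -13.5, 0, 0, 0, 40], [0, 0, -13.8, 0, 0, 0, 40], [0, 0, -13.9, 0, 0, 0, 40], [0, 0, -14, 0, 0, 0, 40], [0, 0, -14, 0, 0, 0, 40]])

```text
time_s: 13.48
tcp_pos: [0.5112, 0.0802, 0.0129]
eef_rot: [0.001, 0.015, 1.0, 0.0]
force: [-1.3, 0.2, 6.2]
opening: 0.523
gripper_force: 61.9
```

Emit:
play_rows(deltas=[[0, 0, 0, 0, 0, 0, 40], [0, 0, -0.05, 0, 0, 0, 40]])

```text
time_s: 13.72
tcp_pos: [0.5113, 0.0802, 0.0129]
eef_rot: [0.001, 0.015, 1.0, 0.0]
force: [-3.2, 1.3, 14.0]
opening: 0.518
gripper_force: 62.5
```

Emit:
play_rows(deltas=[[0, 0, 0.05, 0, 0, 0, 60], [0, 0, 0.1, 0, 0, 0, 75], [0, 0, 0.1, 0, 0, 0, 85], [0, 0, 0.1, 0, 0, 0, 90], [0, 0, 2, 0, 0, 0, 90], [0, 0, 5, 0, 0, 0, 90], [0, 0, 9, 0, 0, 0, 90], [0, 0, 13, 0, 0, 0, 90], [-0.5, -4, 16.5, 0, 0, 0.03, 90], [-1.2, -8, 19, 0, 0, 0.05, 90]])

```text
time_s: 14.98
tcp_pos: [0.4992, -0.0005, 0.203]
eef_rot: [0.001, -0.011, 1.0, -0.0]
force: [1.2, 0.1, -0.1]
opening: 0.897
gripper_force: 0.0
```

Emit:
play_rows(deltas=[[-0.8, -4, 0, 0, 0, 0.02, 90], [-1.3, -7, 0, 0, 0, 0.037, 90], [-1.7, -8.7, 0, 0, 0, 0.037, 90], [-1.7, -8.7, 0, 0, 0, 0.037, 90], [-1.7, -8.7, 0, 0, 0, 0.037, 90]])

```text
time_s: 15.6
tcp_pos: [0.482, -0.086, 0.2012]
eef_rot: [-0.0, -0.029, 1.0, 0.0]
force: [-0.1, 0.0, 0.0]
opening: 0.904
gripper_force: 0.0
```

```bash
python3 - <<'E'
from h import *
c=snap('wrist','w5.png');o=ctrl.get_obs();print(o['time_s'],o['tcp_pos'],o['eef_rot'])
print(proj(c,(.4832,-.0867,.011)),proj(c,(.4832,-.0867,.059)))
im=cv2.resize(c['frame'][50:280,160:460],None,fx=2.6,fy=2.6,interpolation=cv2.INTER_CUBIC);cv2.imwrite('pics/w5c.png',im[:,:,::-1])
E
```

```text
15.65 [ 0.48198328 -0.08593545  0.20119451] [-9.26250262e-05 -2.90360647e-02  9.99578320e-01  2.84621399e-04]
[285.72563733 180.41189991] [285.67147866 193.72725449]
```

View pics/w5c.png

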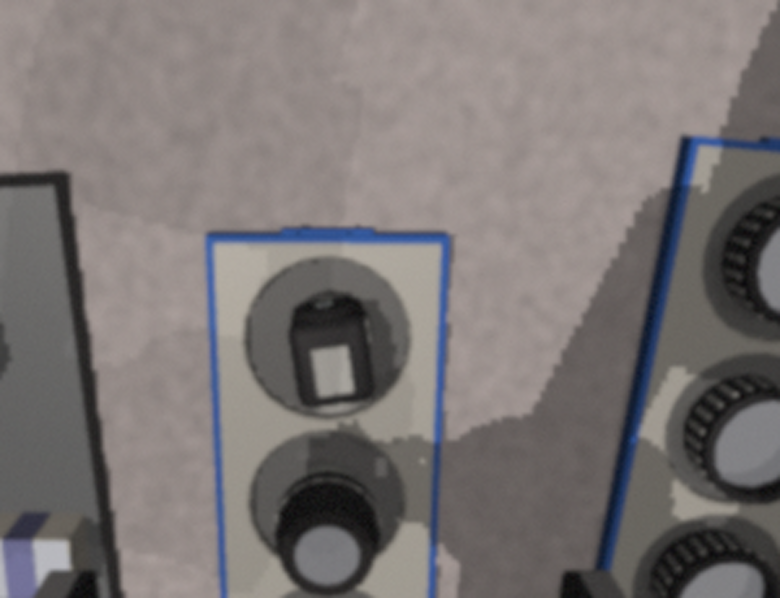

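```bash
python3 - <<'E'
from h import *
c=np.load('pics/w5.npz')
g=cv2.cvtColor(c['frame'],cv2.COLOR_RGB2GRAY); x0,y0=160+285/2.6,50+320/2.6
x0,y0=int(x0),int(y0); s=g[y0:y0+45,x0:x0+40]
m=cv2.inRange(s,110,255)
for k in cv2.findContours(m,cv2.RETR_EXTERNAL,cv2.CHAIN_APPROX_NONE)[0]:
    if cv2.contourArea(k)<80: continue
    P=np.array([ray(c,p[0]+x0,p[1]+y0,.059)[:2] for p in k[:,0]],np.float32)
    print('patch',cv2.minAreaRect(P),cv2.contourArea(k))
Q=[ray(c,160+u/2.6,50+v/2.6,.059) for u,v in((311,347),(349,345),(354,395),(315,400),(301,405),(372,400))]
for a,b in((0,3),(1,2)): d=Q[b]-Q[a];print('x-axis',np.degrees(np.arctan2(d[1],d[0])),np.linalg.norm(d))
for a,b in((0,1),(3,2),(4,5)): d=Q[b]-Q[a];print('y-axis',np.degrees(np.arctan2(-d[0],d[1])),np.linalg.norm(d))
print(np.mean(Q[:4],0))
E
```

```text
patch ((0.49765709042549133, -0.08352065086364746), (0.013739298097789288, 0.03410370275378227), 4.460554599761963) 246.5
patch ((0.48203417658805847, -0.08518592268228531), (0.016172930598258972, 0.012050990015268326), 11.596382141113281) 228.5
x-axis 7.181950541955568 0.018155746831123386
x-axis 9.295794249321483 0.017139023537528195
y-axis 6.4208448693637 0.01239592557898436
y-axis 10.975264640800061 0.013055609888955905
y-axis 7.550306309809955 0.02366587008225567
[ 0.48251547 -0.08492375  0.059     ]
```

Emit:
play_rows(deltas=[[0, 0, -4, 0, 0, 0.05, 90], [0.05, 0.05, -8, 0, 0, 0.09, 90], [0.05, 0.05, -11.5, 0, 0, 0.09, 90], [0.05, 0.05, -14.5, 0, 0, 0.09, 90], [0.05, 0.05, -16.7, 0, 0, 0.09, 90], [0.05, 0.05, -17.8, 0, 0, 0.09, 90], [0.05, 0.05, -18.4, 0, 0, 0.09, 90], [0.05, 0.05, -18.4, 0, 0, 0.09, 70], [0.05, 0.05, -18.4, 0, 0, 0.09, 55], [0.05, 0.05, -18.4, 0, 0, 0.09, 45]])

```text
time_s: 16.9
tcp_pos: [0.4827, -0.0864, 0.018]
eef_rot: [0.001, -0.073, 0.997, -0.0]
force: [-0.4, 0.4, -0.4]
opening: 0.452
gripper_force: 0.0
```

Emit:
play_rows(deltas=[[0, 0, 0, 0, 0, 0, 38], [0, 0, 0, 0, 0, 0, 30], [0, 0, 0, 0, 0, 0, 20], [0, 0, 0, 0, 0, 0, 15], [0, 0, 0, 0, 0, 0, 15], [0, 0, 0, 0, 0, 0, 15]])

```text
time_s: 17.65
tcp_pos: [0.4827, -0.0863, 0.0186]
eef_rot: [0.001, -0.073, 0.997, -0.0]
force: [-2.8, 1.4, 10.4]
opening: 0.297
gripper_force: 68.3
```

Emit:
play_rows(deltas=[[0, 0, 1, 0, 0, 0, 15], [0, 0, 4, 0, 0, 0, 15], [0, 0, 8, 0, 0, 0, 15], [0, 1, 12, 0, 0, 0, 15], [1, 5, 13, 0, 0, -0.01, 15], [2.6, 10, 13, 0, 0, -0.02, 15], [4.2, 15, 13, 0, 0, -0.03, 15], [6, 20, 13, 0, 0, -0.04, 15], [7.6, 25, 13, 0, 0, -0.06, 15], [9, 29, 13, 0, 0, -0.067, 15]])

```text
time_s: 18.9
tcp_pos: [0.5725, 0.2056, 0.1474]
eef_rot: [0.0, -0.04, 0.999, -0.0]
force: [0.9, 0.1, -1.6]
opening: 0.297
gripper_force: 68.7
```

Emit:
play_rows(deltas=[[1.2, 2.5, 0, 0, 0, 0, 15], [1.7, 3.65, 0, 0, 0, 0, 15], [1.7, 3.65, 0, 0, 0, 0, 15], [1.7, 3.65, 0, 0, 0, 0, 15]])

```text
time_s: 19.4
tcp_pos: [0.5888, 0.239, 0.1473]
eef_rot: [-0.0, -0.04, 0.999, -0.0]
force: [-0.4, 1.1, -1.1]
opening: 0.299
gripper_force: 68.7
```

```bash
python3 - <<'E'
from h import *
c=snap('wrist','w6.png');o=ctrl.get_obs();print(o['time_s'],o['tcp_pos'],o['eef_rot'],o['opening'])
print(proj(c,(.589,.2399,.005)))
E
```

```text
19.45 [0.58888726 0.23895811 0.14743104] [-2.93658137e-04 -3.95590381e-02  9.99217166e-01 -2.25547931e-04] 0.298061814020558
[287.80631482 192.7645571 ]
```

View pics/w6.png

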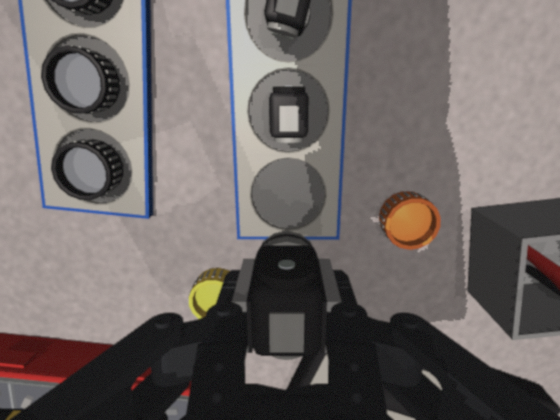

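The pocket is at (288,192), as predicted, and the head is held upright. I'll lower it.

Emit:
play_rows(deltas=[[0, 0, -3.5, 0, 0, 0, 15], [0, 0, -7, 0, 0, 0, 15], [0, 0, -9.5, 0, 0, 0, 15], [0, 0, -11, 0, 0, 0, 15], [0, 0, -12, 0, 0, 0, 15], [0, 0, -12.5, 0, 0, 0, 15], [0, 0, -12.8, 0, 0, 0, 15], [0, 0, -12.9, 0, 0, 0, 15], [0, 0, -13, 0, 0, 0, 15], [0, 0, -13, 0, 0, 0, 15]])

```text
time_s: 20.7
tcp_pos: [0.5896, 0.2403, 0.0186]
eef_rot: [0.001, -0.04, 0.999, 0.0]
force: [-3.0, -1.3, 5.7]
opening: 0.296
gripper_force: 69.5
```

Emit:
play_rows(deltas=[[0, 0, 0, 0, 0, 0, 15], [0, 0, 0, 0, 0, 0, 15]])

```text
time_s: 20.95
tcp_pos: [0.5896, 0.2403, 0.0186]
eef_rot: [0.001, -0.04, 0.999, 0.0]
force: [-2.0, -0.6, 5.3]
opening: 0.296
gripper_force: 69.5
```

Emit:
play_rows(deltas=[[0, 0, 0, 0, 0, 0, 40], [0, 0, 0, 0, 0, 0, 55], [0, 0, 0, 0, 0, 0, 75], [0, 0, 0, 0, 0, 0, 90], [0, 0, 2, 0, 0, 0, 90], [0, 0, 5, 0, 0, 0, 90], [0, 0, 9, 0, 0, 0, 90], [0, 0, 13, 0, 0, 0, 90], [-1, -4, 17, 0, 0, 0, 90], [-2, -9, 18.5, 0, 0, 0, 90]])

```text
time_s: 22.2
tcp_pos: [0.5703, 0.1502, 0.205]
eef_rot: [0.003, -0.041, 0.999, 0.0]
force: [0.2, -0.5, -0.2]
opening: 0.899
gripper_force: 0.0
```

Emit:
play_rows(deltas=[[-1, -5, 0, 0, 0, 0, 90], [-2, -10, 0, 0, 0, 0, 90], [-3, -15, 0, 0, 0, 0, 90], [-4, -20, 0, 0, 0, 0, 90], [-5, -25, 0, 0, 0, 0, 90], [-6, -30, 0, 0, 0, 0, 90], [-7, -34.5, 0, 0, 0, 0, 90], [-8, -37.5, 0, 0, 0, 0, 90], [-8.3, -39, 0, 0, 0, 0, 90], [-8.3, -39, 0, 0, 0, 0, 90]])

```text
time_s: 23.45
tcp_pos: [0.4863, -0.2401, 0.2022]
eef_rot: [0.0, -0.039, 0.999, 0.0]
force: [-0.2, 1.5, 0.3]
opening: 0.9
gripper_force: 0.0
```

```bash
python3 - <<'E'
from h import *
c=snap('wrist','w7.png');o=ctrl.get_obs();print(o['time_s'],o['tcp_pos'],o['eef_rot'],o['opening'])
print(proj(c,(.486,-.240,.053)))
d=snap('top','t7.png')
s=snap('side','s7.png')
im=np.vstack([np.hstack([c['frame'][60:360,100:460],cv2.resize(d['frame'][165:305,145:325],(386,300),interpolation=cv2.INTER_CUBIC)]),
 cv2.resize(s['frame'][130:340,150:400],(746,627),interpolation=cv2.INTER_CUBIC)[:290]])
cv2.imwrite('pics/m7.png',im[:,:,::-1])
E
```

```text
23.5 [ 0.48647984 -0.23933366  0.20224254] [ 4.51406235e-05 -3.99129850e-02  9.99203073e-01  4.13189815e-04] 0.9024101030989718
[286.67778671 189.76879111]
```

View pics/m7.png

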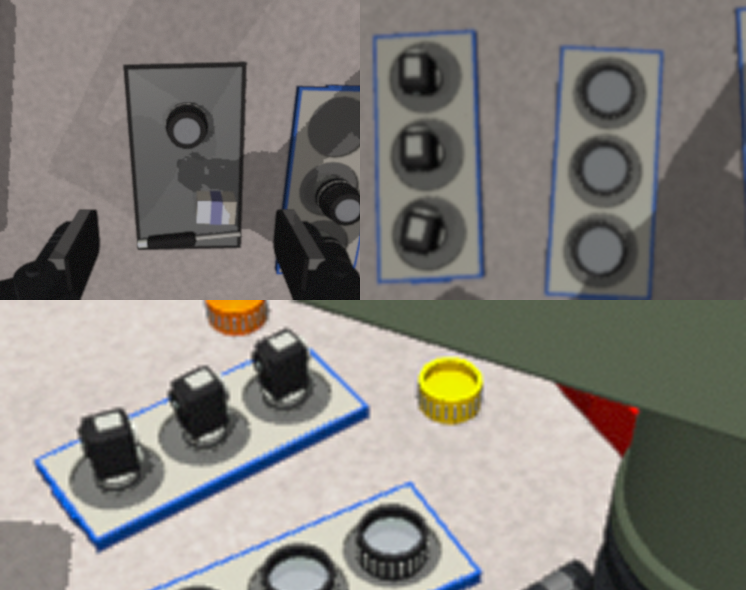

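The head and lens are seated in their pockets. The parked eyepiece is at (286,190) in the wrist frame, as predicted, so I'll pick it up.

Emit:
play_rows(deltas=[[0, 0, -4, 0, 0, 0, 90], [0, 0, -8, 0, 0, 0, 90], [0, 0, -12, 0, 0, 0, 90], [0, 0, -15, 0, 0, 0, 90], [0, 0, -17.3, 0, 0, 0, 90], [0, 0, -18.5, 0, 0, 0, 90], [0, 0, -18.9, 0, 0, 0, 90], [0, 0, -18.9, 0, 0, 0, 75], [0, 0, -18.9, 0, 0, 0, 60], [0, 0, -18.9, 0, 0, 0, 52]])

```text
time_s: 24.85
tcp_pos: [0.4867, -0.24, 0.014]
eef_rot: [0.001, -0.04, 0.999, -0.0]
force: [-0.1, -0.4, 0.4]
opening: 0.52
gripper_force: 0.0
```

Emit:
play_rows(deltas=[[0, 0, 0, 0, 0, 0, 42], [0, 0, 0, 0, 0, 0, 30], [0, 0, 0, 0, 0, 0, 30], [0, 0, 0, 0, 0, 0, 30], [0, 0, 0, 0, 0, 0, 30]])

```text
time_s: 25.48
tcp_pos: [0.4867, -0.24, 0.0143]
eef_rot: [0.001, -0.04, 0.999, -0.0]
force: [-0.6, 1.5, 4.4]
opening: 0.446
gripper_force: 59.8
```

Emit:
play_rows(deltas=[[0, 0, 1, 0, 0, 0, 30], [0, 0, 4, 0, 0, 0, 30], [0, 0, 8, 0, 0, 0, 30], [0, 1, 11.5, 0, 0, 0, 30], [-0.1, 4, 13, 0, 0, 0, 30], [-0.2, 8, 13, 0, 0, -0.01, 30], [-0.3, 12, 13, 0, 0, -0.02, 30], [-0.3, 15.3, 13, 0, 0, -0.02, 30], [-0.3, 15.3, 13, 0, 0, -0.02, 30], [-0.3, 15.3, 13, 0, 0, -0.02, 30]])

```text
time_s: 26.72
tcp_pos: [0.4834, -0.0871, 0.1436]
eef_rot: [0.0, -0.03, 1.0, -0.0]
force: [0.2, 0.1, 0.0]
opening: 0.447
gripper_force: 60.4
```

```bash
python3 - <<'E'
from h import *
c=snap('wrist','w8.png');o=ctrl.get_obs();print(o['time_s'],o['tcp_pos'],o['eef_rot'],o['opening'])
print(proj(c,(.4832,-.0867,.005)))
E
```

```text
26.775 [ 0.48340584 -0.0874493   0.14350037] [ 1.48943128e-04 -2.98701768e-02  9.99553763e-01 -1.60845284e-04] 0.4487284750685832
[287.25443074 193.24912195]
```

View pics/w8.png

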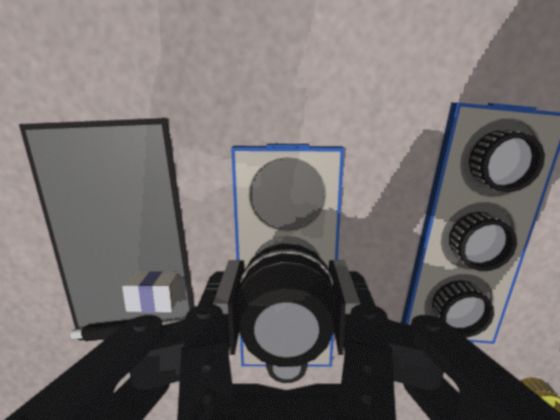

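The pocket is at (288,193), as predicted, and the eyepiece is held upright. I'll lower it.

Emit:
play_rows(deltas=[[0, 0, -3.5, 0, 0, 0, 30], [0, 0, -7, 0, 0, 0, 30], [0, 0, -9.5, 0, 0, 0, 30], [0, 0, -11, 0, 0, 0, 30], [0, 0, -11.9, 0, 0, 0, 30], [0, 0, -12.3, 0, 0, 0, 30], [0, 0, -12.6, 0, 0, 0, 30], [0, 0, -12.7, 0, 0, 0, 30], [0, 0, -12.8, 0, 0, 0, 30], [0, 0, -12.8, 0, 0, 0, 30]])

```text
time_s: 28.02
tcp_pos: [0.4836, -0.0869, 0.0162]
eef_rot: [0.001, -0.03, 1.0, -0.0]
force: [-0.8, -0.4, 4.6]
opening: 0.448
gripper_force: 61.1
```

Emit:
play_rows(deltas=[[0, 0, 0, 0, 0, 0, 30], [0, 0, 0, 0, 0, 0, 30]])

```text
time_s: 28.28
tcp_pos: [0.4836, -0.0869, 0.0162]
eef_rot: [0.001, -0.03, 1.0, -0.0]
force: [-1.6, 0.2, 5.9]
opening: 0.45
gripper_force: 61.1
```

Emit:
play_rows(deltas=[[0, 0, 0, 0, 0, 0, 60], [0, 0, 0, 0, 0, 0, 75], [0, 0, 0, 0, 0, 0, 90], [0, 0, 0, 0, 0, 0, 90], [0, 0, 2, 0, 0, 0, 90], [0, 0, 5, 0, 0, 0, 90], [0, 0, 9, 0, 0, 0, 90], [0, 0, 14, 0, 0, 0, 90], [-3, 0, 19, 0, 0, 0, 90], [-6, 0, 22, 0, 0, 0, 90]])

```text
time_s: 29.52
tcp_pos: [0.4233, -0.087, 0.2377]
eef_rot: [0.002, -0.03, 1.0, -0.0]
force: [0.4, -0.2, -0.0]
opening: 0.901
gripper_force: 0.0
```

Emit:
play_rows(deltas=[[-3, 2, 1, 0, 0, 0, 90], [-6, 5, 2, 0, 0, 0, 90], [-8, 9, 2, 0, 0, 0, 90], [-8, 12, 2, 0, 0, 0, 90], [-8, 12, 2, 0, 0, 0, 90], [-8, 12, 2, 0, 0, 0, 90]])

```text
time_s: 30.28
tcp_pos: [0.3433, 0.0328, 0.2553]
eef_rot: [-0.0, -0.03, 1.0, -0.0]
force: [0.0, 0.1, 0.4]
opening: 0.904
gripper_force: 0.0
```

```bash
python3 - <<'E'
from h import *
c=snap('side','s9.png');d=snap('top','t9.png');o=ctrl.get_obs();print(o['time_s'],o['tcp_pos'],o['force'])
im=np.vstack([cv2.resize(x,(784,295),interpolation=cv2.INTER_CUBIC) for x in (d['frame'][160:300,145:475],c['frame'][130:400,130:460])])
cv2.imwrite('pics/m9.png',im[:,:,::-1])
E
```

```text
30.375 [0.34341171 0.03247625 0.25521838] [ 0.3554478   0.69997107 -0.46698296]
```

View pics/m9.png

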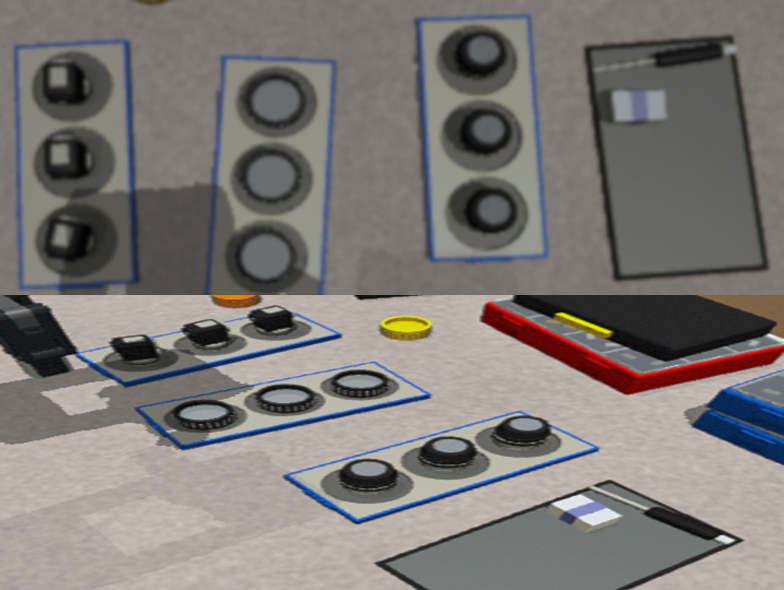

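Each tray now holds three of its own kind, all upright, and the screwdriver and carton have not moved. I'm handing the job in.

```bash
python3 -c "
from station import ctrl
print(ctrl.job_done())"
```

```text
the job is handed in; nothing more can be done
None
```

All three strays are seated upright in the third pockets of their own trays, the screwdriver and carton lie where they were, and the job was handed in at about 30 s of the 128 s allowed.

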